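# Tip the carton onto the painting board

### The job

The carton stands upright beside the low painting board. Slide it, without letting it rock, until its foot is pressed snug and square against the board's near edge; then push high on its taped face so that it tips over that edge and lies on the board, tape uppermost; then push its foot end along the board until the other end is pressed home against the cleat at the back with a steady 5 N or so, square to it, and let go. The cardboard dents, so never push with more than 15 N, and leave the tin, the flask and the bowl as they stand.

Things in the scene. Friction and masses are not known exactly. Their poses are not given: they have to be found in the camera images.
- carton: closed plain cardboard carton standing up, 90 mm deep (its x) by 120 wide (its y) by 125 tall (its z), 0.45 to 0.8 kg, evenly filled, too wide to grip, rigid to the touch. Origin: centre of its underside as it stands; x points roughly towards the board. A pale paper tape with a dark seam runs up its -x face (away from the board). More than 15 N of push spoils it
- board: fixed plywood board lying on the table, 190 mm deep (its x) by 260 mm wide (its y) by 12 mm thick, with the cleat along its back. Origin: on the table under the middle of the near edge; x points from the near edge to the cleat, y along the edge, z up
- board_edge (a point): middle of the top of the board's near edge (the stop for the carton's foot), 12 mm above the table; axes as the board's
- board_cleat (a point): middle of the foot of the cleat's inner face, on the board's top, 190 mm along the board's x from the near edge; axes as the board's
- carton_foot (a point): middle of the lower edge of the carton's +x face, 45 mm along x from its origin: meets the board's near edge; axes as the carton's. The carton slides on table and board at 1 to 2.2 N (friction 0.2 to 0.3), so in the open it slides rather than tips; once its foot is stopped, a level push of 2 to 3.5 N 105 mm up tips it (3.5 to 6 N 60 mm up), and past about 45 degrees it falls by itself
- carton_top (a point): middle of the upper edge of the carton's +x face, 125 mm from carton_foot along the carton's z; axes as the carton's. Once the carton lies on the board this is the lower edge of the end that must meet the cleat. Just tipped, its foot end overhangs the near edge by 30 to 50 mm and its other end is well short of the cleat
- tin: closed metal paint tin, 84 mm across, 95 mm tall, standing on the table beyond the cleat; origin at the centre of its underside. Leave alone
- flask: white flask with dark cap, 68 mm across, 210 mm tall, standing on the table beyond the cleat; origin at the centre of its underside. Leave alone
- bowl: white bowl, 120 mm across, 45 mm tall, on the table beside the board (on its +y side); origin at the centre of its underside. Leave alone
- cleat: fixed wooden strip along the whole back of the board, 22 mm thick, 260 mm long, its top 36 mm above the table. Origin: on the table under its middle, 201 mm along the board's x from the board's origin; axes as the board's
There are look-alikes about, which are no part of the job. There is more than one size of the carton; the one meant has the size given above.

How it is judged:
On the way, in this order (a step that is already met when the one before it is completed fails the run):
1. the carton, upright, is pressed snug and square with its foot against the board's near edge, not rocking (x of carton_foot in the frame of board_edge above -0.004 m and angle between the x axis of carton and the x axis of board, either way round below 0.05 rad and angle between carton's own z axis and vertical below 0.06 rad and contact force between carton and board above 0.5 N), for 0.2 s.
2. the carton lies at rest on the board, tape uppermost (angle between carton's own x axis and vertical above 3 rad and z of carton_top in the frame of board_cleat below 0.005 m and linear speed of carton below 0.02 m/s and angular speed of carton below 0.2 rad/s), for 0.2 s.
3. the lying carton is pressed home against the cleat with at least 3 N (contact force between carton and cleat above 3 N and angle between carton's own x axis and vertical above 3 rad), for 0.3 s.
At the end, for the whole second after the job is handed in: The carton lies flat on the board with its tape uppermost, its top end within 3 mm of the cleat and square to it within 3 degrees, within the board's width, at rest and untouched (angle between carton's own x axis and vertical above 3.05 rad and x of carton_top in the frame of board_cleat above -0.003 m and z of carton_top in the frame of board_cleat between -0.004 and 0.004 m and angle between the z axis of carton and the x axis of board, either way round below 0.05 rad and y of carton_top in the frame of board_cleat between -0.07 and 0.07 m and linear speed of carton below 0.01 m/s and angular speed of carton below 0.1 rad/s).
It fails at once if the carton is pushed with more than 15 N (contact force between any of the fingers, the arm and carton above 15 N).
It fails at once if the tin, the flask or the bowl is shifted by more than 15 mm or tipped (distance of any of tin, flask, bowl from where it was at the start of the episode above 0.015 m or angle between any of tin, flask, bowl's own z axis and vertical above 0.25 rad).
It also fails if it takes over 69 s, if anything falls off the work surface, if the arm or the gripper's body presses on something with over 40 N, if the wrist force passes 120 N, or if a joint passes its speed limit or range.

### The arm

A 6-joint arm with a two-finger parallel gripper is mounted at the origin on the work surface. World frame = base frame: x ahead of the robot, y to its left, z up, the work surface at z = 0. Lengths are in m, angles in rad, forces in N, time in s.
With the tool pointing down it reaches from about 0.275 to 0.725 m from the base axis. Payload 15.9 kg.
Tool frame: the origin (TCP) lies between the finger pads; the fingertips stand 14 mm ahead of it and the grasp point (between the pads) lies 5 mm behind it; z points along the fingers, y is the line along which they close (so a half turn about z gives the same grasp; the last joint's range is limited). The gripper opens to 85 mm and grips with 20 to 120 N. Pads are 22 mm wide; open, the fingers measure 114 mm over their backs; the gripper's body (76 mm by 85 mm) begins 54 mm behind the grasp point. The pads swing forward as they close: fully open they stand 13 mm farther back than shut.
Start: joints at [1.319, 0.213, -0.034, 1.323, 0, 1.571], TCP at [0.125, 0.484, 0.214] pointing down, gripper open.
Joint ranges: [-2.98, 2.98], [-0.74, 1.72], [-1.14, 1.35], [-2.1, 2.04], [-1.57, 1.44], [-3.14, 3.14]. Speed limits (rad/s): [1.89, 1.89, 2.39, 2.57, 3.14, 3.14].

### API

Orientations are given as a rotation vector (axis times angle).
In Python, from plant import bot gives the robot as it stands. The module is installed in compiled form; this text tells all that it offers.
- The arm moves only by the tool drive_tool, never from a script. Its arguments are lists of equal length, an entry for each row: "fingers": the opening, from -1 (shut) to 1 (fully open); "linear": the shift along the world's x, y, z in m, a list of three; "delta_rot": the turn, a rotation vector about the world's x, y, z in degrees, a list of three. A call has 1 to 5 rows; each row is the pose to reach, as a shift and turn from the pose commanded when the call began; what a row does not reach only later rows make up. A row lasts 1/12 s, in which the tool goes at most 41.7 mm and 7.16 degrees, less where a joint would pass 70% of its speed; a pose out of reach is approached as far as the arm can. A call with a gripper value outside its range is refused whole. The fingers move at their own pace and stop on an object; the grip force is fixed at half the most. Time passes only in rows, so rows that repeat a pose let the fingers close. It gives the time, the measured TCP pose, the force, the opening and the grip force at its end, in the units of the state.
- bot.observe(): the state, without advancing time (a new reading comes with each control period).
- bot.get_image(name): name is "scene" or "top" or "wrist"; returns a dict with "img" (420x560x3 uint8, red, green, blue), "z_map" (420x560 float32, m along the optical axis (not along the pixel's ray), 0 where there is no reading), "K" (3x3 intrinsics, pixels), "R" (3x3) and "t" (3): a world point X has camera coordinates R X + t; the wrist camera has in their place "hand_eye" (4x4, takes a point from camera to tool coordinates, whose origin is the TCP and whose axes are the flange's). Camera axes: x right, y down, z forward; pixel columns grow to the right and rows downward; lengths in m; the calibration is good to about 2 mm. The wrist camera is an equidistant fisheye: a pixel r from the principal point sees the ray r / f radians off the axis. A picture is of the moment at which its call begins: read the wrist's pose just before it.
- bot.hand_in(): hands the job in; it is judged then, once.
The state is a dict: "t": time; "joint_pos": joint angles; "joint_vel": joint speeds; "joint_efforts": joint torques, N m; "tcp_pos": TCP position; "tcp_rot": TCP orientation; "force": force on the tool from outside, world axes, zero at the start; "wrist_torque": the same for the moment, N m; "opening": opening from 0.0 (shut) to 1.0 (fully open); "gripper_force": force on a finger pad.
Only numpy, scipy, OpenCV 4.12 (cv2) and the standard library are available. Lean on these libraries where they do the work, as an engineer would, in place of code of your own. Each camera call takes 0.05 s, during which the arm holds its last target. There are 200 camera calls.

## Working session

There is one attempt and no reset: what is moved stays moved. The work goes in short steps, Python scripts to look and compute and a tool call to move; the robot and the scene stay as the last step left them, time stands still between calls to the robot, and variables do not carry over. Pictures are saved under pics/ and viewed, at most 10 in all, crops included, and the job is handed in when it is done.

Besides the shell and the picture viewer there is one more tool, called after "Request:" by a JSON object that holds its "method" and its "body". drive_tool: Moves the arm, as the interface text tells. Its arguments: {"type":"object","properties":{"fingers":{"type":"array"},"linear":{"type":"array"},"delta_rot":{"type":"array"}},"required":["fingers","linear","delta_rot"]}

```bash
mkdir -p pics; python3 - <<'E'
from plant import bot
import cv2,numpy as np
s=bot.observe();print({k:np.round(v,3) for k,v in s.items()})
for n in("scene","top"):
    d=bot.get_image(n);cv2.imwrite(f"pics/{n}0.png",d["img"][:,:,::-1]);np.savez(f"{n}0.npz",**d)
    print(n,d["K"].round(1).tolist(),(-d["R"].T@d["t"]).round(3),d["R"].round(2).tolist())
E
```

```text
{'t': np.float64(0.0), 'joint_pos': array([ 1.319,  0.213, -0.035,  1.323, -0.   ,  1.571]), 'joint_vel': array([-0.   ,  0.001,  0.001,  0.001, -0.   ,  0.   ]), 'joint_efforts': array([-1.0000e-03, -6.8616e+01,  4.8711e+01,  1.8000e-02,  0.0000e+00,
        0.0000e+00]), 'tcp_pos': array([0.124, 0.484, 0.213]), 'tcp_rot': array([-3.940e-01, -3.117e+00,  2.000e-03]), 'force': array([-0.738,  0.026, -0.093]), 'wrist_torque': array([0.044, 0.074, 0.   ]), 'gripper_force': np.float64(0.0), 'opening': np.float64(1.001)}
scene [[543.8, 0.0, 281.9], [0.0, 543.8, 202.7], [0.0, 0.0, 1.0]] [ 1.102 -0.909  0.911] [[0.84, 0.54, 0.02], [0.35, -0.51, -0.78], [-0.41, 0.66, -0.62]]
top [[518.2, 0.0, 274.3], [0.0, 518.2, 206.9], [0.0, 0.0, 1.0]] [ 0.503 -0.056  1.323] [[0.01, -1.0, 0.01], [-1.0, -0.01, -0.05], [0.05, -0.01, -1.0]]
```

View pics/scene0.png

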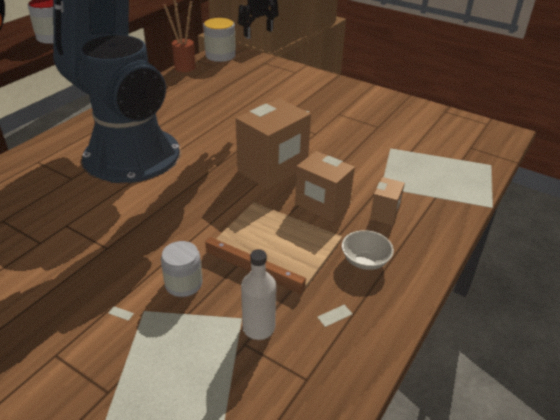

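View pics/top0.png

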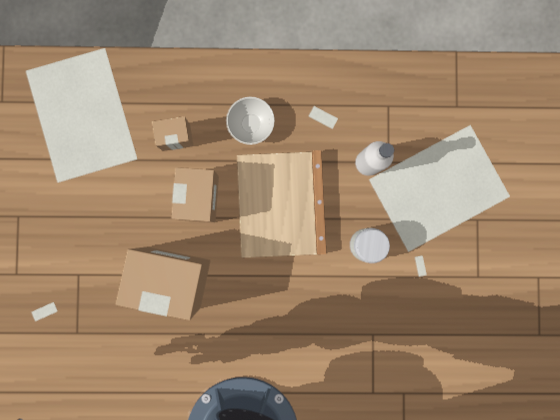

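The top view shows the medium carton at about (194,195) with its tape end to the left. The board spans (238–325, 150–257), with the cleat at column ~320. The bowl is at (250,121), the flask at (375,157) and the tin at (370,245). The big carton at (160,285) and the small one at (171,131) are look-alikes. The board's +x runs towards world -y.

```bash
cat > h.py <<'E'
import numpy as np,cv2
def pts(d):
    z=d["z_map"];v,u=np.mgrid[:z.shape[0],:z.shape[1]]
    K=d["K"];c=np.stack([(u-K[0,2])/K[0,0]*z,(v-K[1,2])/K[1,1]*z,z],-1)
    P=(c-d["t"])@d["R"]; P[z==0]=np.nan
    return P
def ray(d,u,v,h):
    r=d["R"].T@np.linalg.inv(d["K"])@np.array([u,v,1.]);C=-d["R"].T@d["t"]
    return C+r*(h-C[2])/r[2]
def rect(P,m):
    m=cv2.morphologyEx(m.astype(np.uint8),cv2.MORPH_OPEN,np.ones((3,3),np.uint8))
    n,l,st,_=cv2.connectedComponentsWithStats(m)
    out=[]
    for i in range(1,n):
        if st[i,4]<60: continue
        q=P[l==i][:,:2].astype(np.float32);out.append((st[i,:4].tolist(),np.round(cv2.boxPoints(cv2.minAreaRect(q)),4).tolist(),np.nanmedian(P[l==i][:,2]).round(4)))
    return out
E
python3 - <<'E'
from h import *
d=dict(np.load("top0.npz"));P=pts(d);z=P[...,2]
for a,b in((.007,.02),(.028,.045),(.08,.1),(.115,.135)):
    print(a,b)
    for o in rect(P,(z>a)&(z<b)):print(o)
print(np.nanmedian(z[200:240,20:150]))
# carton top & board by colour contour
m=(z>.11)&(z<.14);m[:, :150]=0;m[:,240:]=0;m[240:]=0
c=max(cv2.findContours(m.astype(np.uint8),0,1)[0],key=cv2.contourArea)
bx=cv2.boxPoints(cv2.minAreaRect(c));print([ray(d,*p,.125).round(4).tolist() for p in bx])
hsv=cv2.cvtColor(d["img"],cv2.COLOR_RGB2HSV);print(hsv[200,275],hsv[230,200],hsv[200,320])
E
```

```text
0.007 0.02
([235, 106, 32, 33], [[0.738099992275238, 0.026599999517202377], [0.7386000156402588, -0.05220000073313713], [0.821399986743927, -0.051600001752376556], [0.820900022983551, 0.0272000003606081]], np.float64(0.0135))
([237, 152, 80, 105], [[0.4383000135421753, 0.008700000122189522], [0.4478999972343445, -0.18160000443458557], [0.7078999876976013, -0.16840000450611115], [0.6983000040054321, 0.021900000050663948]], np.float64(0.0126))
([188, 377, 109, 43], [[0.0357000008225441, 0.1363999992609024], [0.03590000048279762, -0.13130000233650208], [0.14020000398159027, -0.13120000064373016], [0.14000000059604645, 0.13650000095367432]], np.float64(0.0142))
0.028 0.045
([231, 98, 26, 15], [[0.798799991607666, 0.03519999980926514], [0.8292999863624573, -0.028999999165534973], [0.8463000059127808, -0.020999999716877937], [0.8158000111579895, 0.043299999088048935]], np.float64(0.0369))
([312, 150, 14, 104], [[0.4489000141620636, -0.18060000240802765], [0.45010000467300415, -0.20340000092983246], [0.7081000208854675, -0.19009999930858612], [0.7069000005722046, -0.1671999990940094]], np.float64(0.0363))
0.08 0.1
([153, 117, 36, 29], [[0.7069000005722046, 0.21310000121593475], [0.7192999720573425, 0.13359999656677246], [0.7796000242233276, 0.14300000667572021], [0.767300009727478, 0.2224999964237213]], np.float64(0.0845))
([355, 228, 35, 35], [[0.41749998927116394, -0.32350000739097595], [0.489300012588501, -0.3610999882221222], [0.5267999768257141, -0.2897999882698059], [0.45489999651908875, -0.25209999084472656]], np.float64(0.0946))
0.115 0.135
([172, 167, 42, 54], [[0.5263000130653381, 0.07479999959468842], [0.6460000276565552, 0.06800000369548798], [0.651199996471405, 0.15880000591278076], [0.531499981880188, 0.1657000035047531]], np.float64(0.1257))
0.0012476536237703794
[[0.5316, 0.1652, 0.125], [0.6514, 0.1588, 0.125], [0.6457, 0.0668, 0.125], [0.5259, 0.0736, 0.125]]
[ 17  64 226] [ 15 101 171] [  3  29 184]
```

```bash
cat >> h.py <<'E'
from scipy.spatial.transform import Rotation as Ro
XB=np.array([.0505,-.9987,0]);YB=np.array([.9987,.0505,0]);E0=np.array([.5683,.0153,0.])
def todo(s,bx,by,z,tilt):
    zt=np.sin(np.radians(tilt))*XB-np.array([0,0,np.cos(np.radians(tilt))])
    T=Ro.from_matrix(np.stack([np.cross(YB,zt),YB,zt],1))
    d=(T*Ro.from_rotvec(s["tcp_rot"]).inv()).as_rotvec(degrees=True)
    p=E0+bx*XB+by*YB;p[2]=z
    print("shift",(p-s["tcp_pos"]).round(4).tolist(),"rot",d.round(2).tolist(),"q",np.round(s["joint_pos"],2).tolist())
def where(s):
    p=s["tcp_pos"]-E0;f=s["force"]
    print("t",round(float(s["t"]),2),"board xyz",(p@XB).round(4),(p@YB).round(4),p[2].round(4),"F xb,yb,z",(f@XB).round(2),(f@YB).round(2),f[2].round(2),"open",s["opening"])
E
python3 - <<'E'
from h import *
from plant import bot
d=dict(np.load("top0.npz"));P=pts(d);z=P[...,2]
print(rect(P,(z>.14)&(z<.25)))
s=bot.observe();where(s)
todo(s,-.23,.02,.25,40);todo(s,-.23,.02,.25,0)
E
```

```text
[([368, 143, 26, 23], [[0.6455000042915344, -0.31049999594688416], [0.6730999946594238, -0.3458999991416931], [0.7146999835968018, -0.31349998712539673], [0.6870999932289124, -0.27810001373291016]], np.float64(0.16)), ([116, 248, 87, 71], [[0.30709999799728394, 0.11079999804496765], [0.4318999946117401, 0.08579999953508377], [0.4650000035762787, 0.25119999051094055], [0.3402000069618225, 0.27619999647140503]], np.float64(0.1759)), ([217, 408, 56, 12], [[0.10050000250339508, -0.06949999928474426], [0.10679999738931656, -0.07109999656677246], [0.1356000006198883, 0.042899999767541885], [0.12939999997615814, 0.04450000077486038]], np.float64(0.2151))]
t 0.1 board xyz -0.4905 -0.4196 0.2132 F xb,yb,z 0.6 -0.56 -0.03 open 1.005280879323274
shift [0.4522, -0.2379, 0.0368] rot [-33.05, -27.06, -69.52] q [1.32, 0.21, -0.03, 1.32, 0.0, 1.57]
shift [0.4522, -0.2379, 0.0368] rot [0.03, -0.05, -72.68] q [1.32, 0.21, -0.03, 1.32, 0.0, 1.57]
```

Request:
{"method": "drive_tool", "body": {"fingers": [1,1,1,1,1], "linear": [[0.03,-0.01,0.03],[0.06,-0.02,0.06],[0.1,-0.04,0.08],[0.14,-0.06,0.09],[0.17,-0.08,0.09]], "delta_rot": [[0,0,-7],[0,0,-14],[0,0,-21],[0,0,-28],[0,0,-35]]}}

```text
t: 0.52
tcp_pos: [0.2887, 0.4086, 0.3046]
tcp_rot: [1.32, 2.85, 0.003]
force: [0.5, 0.6, -0.2]
opening: 0.999
gripper_force: 0.0
```

Request:
{"method": "drive_tool", "body": {"fingers": [1,1,1,1,1], "linear": [[0.03,-0.015,0],[0.07,-0.03,0],[0.1,-0.045,0],[0.14,-0.06,0],[0.18,-0.08,0]], "delta_rot": [[0,0,-7],[0,0,-14],[0,0,-21],[0,0,-28],[0,0,-35]]}}

```text
t: 0.93
tcp_pos: [0.4649, 0.3297, 0.3026]
tcp_rot: [-2.117, -2.321, 0.0]
force: [0.8, 1.0, 0.2]
opening: 1.0
gripper_force: 0.0
```

```bash
python3 - <<'E'
from h import *
from plant import bot
s=bot.observe();where(s)
todo(s,-.22,.02,.25,35)
E
```

```text
t 0.93 board xyz -0.3192 -0.0874 0.3026 F xb,yb,z -1.0 0.89 0.22 open 1.0001168240401062
shift [0.1123, -0.0937, -0.0526] rot [-34.91, -2.51, -2.27] q [0.62, 0.38, 0.42, 1.61, 0.0, 2.1]
```

Request:
{"method": "drive_tool", "body": {"fingers": [1,1,1,1,1], "linear": [[0.025,-0.02,0],[0.05,-0.04,0],[0.075,-0.06,0],[0.1,-0.08,0],[0.112,-0.093,-0.02]], "delta_rot": [[-7,-0.5,-0.5],[-14,-1,-1],[-21,-1.5,-1.5],[-28,-2,-2],[-35,-2.5,-2.3]]}}

```text
t: 1.35
tcp_pos: [0.5773, 0.2342, 0.2806]
tcp_rot: [1.842, 1.949, -0.507]
force: [-0.3, -0.5, 0.1]
opening: 1.0
gripper_force: 0.0
```

```bash
python3 - <<'E'
from h import *
from plant import bot
s=bot.observe();where(s)
todo(s,-.21,.02,.04,35)
d=bot.get_image("scene");cv2.imwrite("pics/s1.png",d["img"][:,:,::-1])
E
```

```text
t 1.35 board xyz -0.2182 0.02 0.2806 F xb,yb,z 0.46 -0.3 0.08 open 0.9999524712024161
shift [0.0004, -0.0082, -0.2406] rot [-3.3, 0.74, -0.62] q [0.63, 0.83, 0.99, 2.04, -0.47, 2.22]
```

View pics/s1.png

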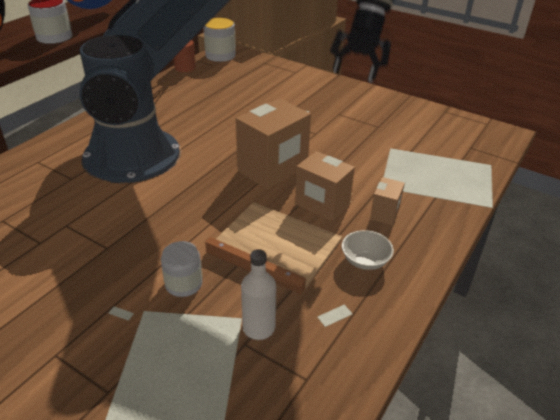

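The arm is behind the carton and above it, and has left everything else alone. Joint 4 is at its limit, which should ease as the tool goes lower.

Request:
{"method": "drive_tool", "body": {"fingers": [1,1,1,1,1], "linear": [[0,0,-0.03],[0,0,-0.07],[0,0,-0.1],[0,0,-0.13],[0,0,-0.16]], "delta_rot": [[0,0,0],[0,0,0],[0,0,0],[-1.5,0.4,-0.3],[-3.3,0.7,-0.6]]}}

```text
t: 1.82
tcp_pos: [0.5716, 0.2331, 0.1171]
tcp_rot: [1.818, 1.919, -0.589]
force: [0.6, 0.6, 1.2]
opening: 1.002
gripper_force: 0.0
```

```bash
python3 - <<'E'
from h import *
from plant import bot
s=bot.observe();where(s)
todo(s,-.19,.02,.035,35)
E
```

```text
t 1.82 board xyz -0.2173 0.0143 0.1171 F xb,yb,z -0.62 0.63 1.15 open 1.0022083991852586
shift [0.007, -0.027, -0.0821] rot [0.22, -0.69, 0.01] q [0.64, 0.85, 0.56, 1.67, -0.49, 2.26]
```

Request:
{"method": "drive_tool", "body": {"fingers": [1,1,1,1,1], "linear": [[0.003,0,-0.03],[0.007,0,-0.06],[0.01,0,-0.082],[0.011,-0.01,-0.082],[0.012,-0.025,-0.082]], "delta_rot": [[0,0,0],[0,-0.7,0],[0.2,-0.7,0],[0.2,-0.7,0],[0.2,-0.7,0]]}}

```text
t: 2.23
tcp_pos: [0.5828, 0.2086, 0.0335]
tcp_rot: [1.817, 1.916, -0.578]
force: [1.5, 0.1, 0.9]
opening: 1.001
gripper_force: 0.0
```

```bash
python3 - <<'E'
from h import *
from plant import bot
s=bot.observe();where(s)
todo(s,-.11,.025,.035,35)
d=bot.get_image("top");P=pts(d);z=P[...,2];m=(z>.115)&(z<.135);m[:,:150]=0
print(rect(P,m))
cv2.imwrite("pics/t1.png",d["img"][:,:,::-1])
E
```

```text
t 2.23 board xyz -0.1924 0.0242 0.0335 F xb,yb,z -0.02 1.53 0.88 open 1.0010132563170757
shift [0.0049, -0.0822, 0.0015] rot [0.09, -0.18, -0.11] q [0.61, 0.86, 0.38, 1.45, -0.51, 2.22]
[([172, 167, 43, 54], [[0.5260000228881836, 0.07540000230073929], [0.6460999846458435, 0.06759999692440033], [0.6521000266075134, 0.15839999914169312], [0.5320000052452087, 0.1662999987602234]], np.float64(0.1258)), ([223, 414, 28, 6], [[0.07649999856948853, 0.041099999099969864], [0.08219999819993973, -0.020600000396370888], [0.08919999748468399, -0.019999999552965164], [0.0835999995470047, 0.04179999977350235]], np.float64(0.1245))]
```

View pics/t1.png

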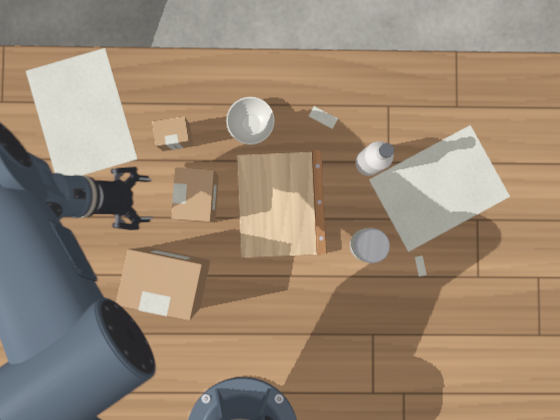

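The gripper straddles the carton's tape face: fingers at about (148,178) and (148,220), clear of the look-alikes. Next is a slow advance.

Request:
{"method": "drive_tool", "body": {"fingers": [1,1,1,1,1], "linear": [[0,-0.004,0.001],[0,-0.008,0.001],[0.001,-0.012,0.001],[0.001,-0.016,0.001],[0.001,-0.02,0.001]], "delta_rot": [[0,0,0],[0,0,0],[0,0,0],[0,0,0],[0,0,0]]}}

```text
t: 2.7
tcp_pos: [0.5851, 0.1887, 0.037]
tcp_rot: [1.819, 1.914, -0.572]
force: [-1.2, -0.1, -1.0]
opening: 1.0
gripper_force: 0.0
```

Request:
{"method": "drive_tool", "body": {"fingers": [1,1,1,1,1], "linear": [[0,-0.003,0],[0,-0.006,0],[0,-0.009,0],[0.001,-0.012,0],[0.001,-0.015,0]], "delta_rot": [[0,0,0],[0,0,0],[0,0,0],[0,0,0],[0,0,0]]}}

```text
t: 3.12
tcp_pos: [0.5862, 0.1735, 0.0371]
tcp_rot: [1.819, 1.914, -0.573]
force: [-0.3, 0.1, 0.9]
opening: 1.0
gripper_force: 0.0
```

Request:
{"method": "drive_tool", "body": {"fingers": [1,1,1,1,1], "linear": [[0,-0.003,0],[0,-0.006,0],[0,-0.009,0],[0.001,-0.012,0],[0.001,-0.015,0]], "delta_rot": [[0,0,0],[0,0,0],[0,0,0],[0,0,0],[0,0,0]]}}

```text
t: 3.53
tcp_pos: [0.5872, 0.1585, 0.0371]
tcp_rot: [1.819, 1.914, -0.573]
force: [0.9, 0.6, -0.8]
opening: 1.0
gripper_force: 0.0
```

```bash
cat >> h.py <<'E'
def carton(bot,lo=.115,hi=.135):
    d=bot.get_image("top");P=pts(d);z=P[...,2];m=(z>lo)&(z<hi);m[:,:165]=0;m[300:]=0;m[:,335:]=0;m[:140]=0
    for o in rect(P,m):
        q=np.c_[np.array(o[1]),np.zeros(4)]-E0
        c=np.c_[q@XB,q@YB];e=c[1]-c[0];a=np.degrees(np.arctan2(e[1],e[0]))
        print("carton z",o[2],"board xy",c.round(4).tolist(),"angle",round((a+45)%90-45,2))
    return d
E
python3 - <<'E'
from h import *
from plant import bot
s=bot.observe();where(s)
todo(s,-.11,.025,.035,35);carton(bot)
E
```

```text
t 3.53 board xyz -0.142 0.0261 0.0371 F xb,yb,z -0.53 0.91 -0.84 open 0.9997133414677609
shift [0.0005, -0.0321, -0.0021] rot [-0.03, 0.03, -0.03] q [0.54, 0.79, 0.26, 1.36, -0.53, 2.15]
carton z 0.1256 board xy [[-0.0614, -0.0389], [-0.0484, 0.0802], [-0.1393, 0.0901], [-0.1525, -0.029]] angle -6.24
```

```bash
python3 - <<'E'
from h import *
from plant import bot
d=bot.get_image("top");s=bot.observe()
x=d["K"]@(d["R"]@s["tcp_pos"]+d["t"]);print(x[:2]/x[2])
P=pts(d)
for c in (178,220):
  for v in range(c-8,c+9,4): print(v,[(u,P[v,u,1].round(3),P[v,u,2].round(3)) for u in range(140,176,5)])
cv2.imwrite("pics/t2.png",cv2.resize(d["img"][120:270,90:290,::-1],None,fx=3.5,fy=3.5))
E
```

```text
[180.68582979 196.69742592]
170 [(140, np.float64(0.233), np.float64(0.148)), (145, np.float64(0.224), np.float64(0.138)), (150, np.float64(0.22), np.float64(0.106)), (155, np.float64(0.206), np.float64(0.113)), (160, np.float64(0.218), np.float64(0.003)), (165, np.float64(0.206), np.float64(-0.002)), (170, np.float64(0.193), np.float64(0.001)), (175, np.float64(0.158), np.float64(0.125))]
174 [(140, np.float64(0.232), np.float64(0.148)), (145, np.float64(0.256), np.float64(0.002)), (150, np.float64(0.243), np.float64(-0.0)), (155, np.float64(0.208), np.float64(0.105)), (160, np.float64(0.196), np.float64(0.106)), (165, np.float64(0.189), np.float64(0.085)), (170, np.float64(0.179), np.float64(0.074)), (175, np.float64(0.157), np.float64(0.126))]
178 [(140, np.float64(0.232), np.float64(0.151)), (145, np.float64(0.222), np.float64(0.143)), (150, np.float64(0.216), np.float64(0.119)), (155, np.float64(0.204), np.float64(0.125)), (160, np.float64(0.198), np.float64(0.098)), (165, np.float64(0.186), np.float64(0.096)), (170, np.float64(0.178), np.float64(0.079)), (175, np.float64(0.157)
[... 1861 characters left out ...]
 np.float64(0.151)), (145, np.float64(0.219), np.float64(0.148)), (150, np.float64(0.211), np.float64(0.136)), (155, np.float64(0.201), np.float64(0.127)), (160, np.float64(0.192), np.float64(0.114)), (165, np.float64(0.203), np.float64(0.001)), (170, np.float64(0.191), np.float64(-0.005)), (175, np.float64(0.178), np.float64(-0.0))]
228 [(140, np.float64(0.266), np.float64(0.001)), (145, np.float64(0.253), np.float64(0.004)), (150, np.float64(0.241), np.float64(-0.0)), (155, np.float64(0.229), np.float64(-0.002)), (160, np.float64(0.216), np.float64(0.001)), (165, np.float64(0.203), np.float64(0.002)), (170, np.float64(0.189), np.float64(0.005)), (175, np.float64(0.177), np.float64(0.007))]
```

View pics/t2.png

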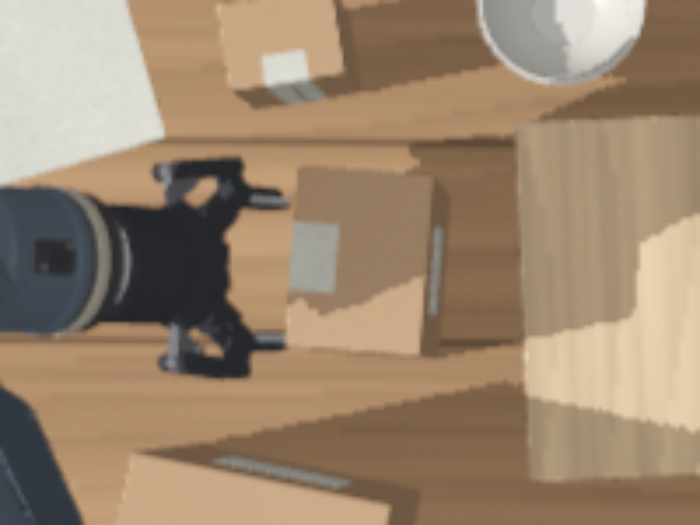

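Both fingers are just behind the carton's rear face: in the crop the tips reach (288,200) and (285,340), and the face is at column ~292. They haven't touched yet, so I'll carry on slowly.

Request:
{"method": "drive_tool", "body": {"fingers": [1,1,1,1,1], "linear": [[0,-0.002,0],[0,-0.004,0],[0,-0.006,0],[0,-0.008,0],[0.0005,-0.01,0]], "delta_rot": [[0,0,0],[0,0,0],[0,0,0],[0,0,0],[0,0,0]]}}

```text
t: 4.05
tcp_pos: [0.5875, 0.1486, 0.037]
tcp_rot: [1.819, 1.914, -0.573]
force: [-0.5, 0.4, 0.9]
opening: 0.997
gripper_force: 0.5
```

Request:
{"method": "drive_tool", "body": {"fingers": [1,1,1,1,1], "linear": [[0,-0.002,0],[0,-0.004,0],[0,-0.006,0],[0,-0.008,0],[0.0005,-0.01,0]], "delta_rot": [[0,0,0],[0,0,0],[0,0,0],[0,0,0],[0,0,0]]}}

```text
t: 4.47
tcp_pos: [0.588, 0.1386, 0.037]
tcp_rot: [1.819, 1.914, -0.573]
force: [-0.7, 1.8, 0.1]
opening: 0.997
gripper_force: 0.6
```

```bash
python3 - <<'E'
from h import *
from plant import bot
s=bot.observe();where(s)
todo(s,-.11,.025,.035,35);carton(bot)
E
```

```text
t 4.47 board xyz -0.1221 0.0259 0.037 F xb,yb,z -1.82 -0.56 0.14 open 0.9969866198874269
shift [-0.0003, -0.0122, -0.002] rot [-0.03, 0.02, -0.04] q [0.52, 0.77, 0.22, 1.32, -0.54, 2.12]
carton z 0.1258 board xy [[-0.1345, -0.0302], [-0.0439, -0.0302], [-0.0439, 0.09], [-0.1344, 0.09]] angle 0.02
```

The carton is square now (0.02°) and has 44 mm to go.

Request:
{"method": "drive_tool", "body": {"fingers": [1,1,1,1,1], "linear": [[0,-0.003,0],[0,-0.006,0],[0,-0.009,0],[0.0005,-0.012,0],[0.001,-0.015,0]], "delta_rot": [[0,0,0],[0,0,0],[0,0,0],[0,0,0],[0,0,0]]}}

```text
t: 4.93
tcp_pos: [0.5891, 0.1234, 0.0371]
tcp_rot: [1.819, 1.914, -0.573]
force: [-0.5, 1.1, 0.2]
opening: 0.996
gripper_force: 0.7
```

Request:
{"method": "drive_tool", "body": {"fingers": [1,1,1,1,1], "linear": [[0,-0.003,0],[0,-0.006,0],[0,-0.009,0],[0.0005,-0.012,0],[0.001,-0.015,0]], "delta_rot": [[0,0,0],[0,0,0],[0,0,0],[0,0,0],[0,0,0]]}}

```text
t: 5.35
tcp_pos: [0.5901, 0.1085, 0.0371]
tcp_rot: [1.819, 1.914, -0.573]
force: [0.6, 1.0, 0.4]
opening: 1.002
gripper_force: 0.7
```

Request:
{"method": "drive_tool", "body": {"fingers": [1,1,1,1,1], "linear": [[0,-0.002,0],[0,-0.004,0],[0,-0.006,0],[0,-0.008,0],[0.0005,-0.01,0]], "delta_rot": [[0,0,0],[0,0,0],[0,0,0],[0,0,0],[0,0,0]]}}

```text
t: 5.77
tcp_pos: [0.5905, 0.0986, 0.037]
tcp_rot: [1.819, 1.914, -0.573]
force: [-0.6, 0.9, -0.2]
opening: 1.001
gripper_force: 0.7
```

```bash
python3 - <<'E'
from h import *
from plant import bot
s=bot.observe();where(s)
todo(s,-.08,.025,.035,35);carton(bot)
E
```

```text
t 5.77 board xyz -0.0821 0.0264 0.037 F xb,yb,z -0.93 -0.51 -0.19 open 1.0006450407254146
shift [-0.0013, -0.0022, -0.002] rot [-0.02, 0.02, -0.04] q [0.46, 0.73, 0.14, 1.26, -0.55, 2.06]
carton z 0.1257 board xy [[-0.0948, -0.0298], [-0.004, -0.0299], [-0.0039, 0.0902], [-0.0947, 0.0903]] angle -0.05
```

Request:
{"method": "drive_tool", "body": {"fingers": [1,1,1], "linear": [[0,-0.001,0],[0,-0.002,0],[0,-0.003,0]], "delta_rot": [[0,0,0],[0,0,0],[0,0,0]]}}

```text
t: 6.07
tcp_pos: [0.5906, 0.0958, 0.037]
tcp_rot: [1.819, 1.914, -0.573]
force: [0.5, 2.1, 0.2]
opening: 0.999
gripper_force: 0.7
```

Request:
{"method": "drive_tool", "body": {"fingers": [1,1], "linear": [[0,-0.0005,0],[0,-0.0005,0]], "delta_rot": [[0,0,0],[0,0,0]]}}

```text
t: 6.23
tcp_pos: [0.5906, 0.0952, 0.0371]
tcp_rot: [1.819, 1.914, -0.573]
force: [0.8, 0.1, 0.3]
opening: 1.001
gripper_force: 0.2
```

Request:
{"method": "drive_tool", "body": {"fingers": [1,1], "linear": [[0,-0.0005,0],[0,-0.0005,0]], "delta_rot": [[0,0,0],[0,0,0]]}}

```text
t: 6.4
tcp_pos: [0.5906, 0.0947, 0.0371]
tcp_rot: [1.819, 1.914, -0.573]
force: [0.4, 0.6, -0.1]
opening: 0.998
gripper_force: 0.5
```

Request:
{"method": "drive_tool", "body": {"fingers": [1,1], "linear": [[0,-0.0005,0],[0,-0.0005,0]], "delta_rot": [[0,0,0],[0,0,0]]}}

```text
t: 6.57
tcp_pos: [0.5906, 0.0943, 0.037]
tcp_rot: [1.819, 1.914, -0.573]
force: [-0.8, 0.6, 1.3]
opening: 1.001
gripper_force: 0.8
```

Request:
{"method": "drive_tool", "body": {"fingers": [1,1], "linear": [[0,-0.0005,0],[0,-0.0005,0]], "delta_rot": [[0,0,0],[0,0,0]]}}

```text
t: 6.73
tcp_pos: [0.5906, 0.0942, 0.0371]
tcp_rot: [1.819, 1.915, -0.572]
force: [-0.7, 4.6, 0.8]
opening: 0.998
gripper_force: 2.5
```

```bash
python3 - <<'E'
from h import *
from plant import bot
s=bot.observe();where(s);carton(bot)
E
```

```text
t 6.73 board xyz -0.0776 0.0263 0.0371 F xb,yb,z -4.61 -0.51 0.84 open 0.9979110785640918
carton z 0.1257 board xy [[-0.0901, -0.0302], [0.0006, -0.03], [0.0003, 0.0903], [-0.0905, 0.0901]] angle 0.14
```

Request:
{"method": "drive_tool", "body": {"fingers": [1,1,1,1], "linear": [[0,0,0],[0,0,0],[0,0,0],[0,0,0]], "delta_rot": [[0,0,0],[0,0,0],[0,0,0],[0,0,0]]}}

```text
t: 7.12
tcp_pos: [0.5906, 0.0941, 0.0371]
tcp_rot: [1.819, 1.915, -0.572]
force: [-1.3, 4.8, 1.1]
opening: 1.002
gripper_force: 2.5
```

Request:
{"method": "drive_tool", "body": {"fingers": [1,1,1,1,1], "linear": [[0,0.01,0],[-0.001,0.025,0],[-0.001,0.025,0.02],[-0.001,0.025,0.04],[-0.001,0.025,0.053]], "delta_rot": [[0,0,0],[0,0,0],[0,0,0],[0,0,0],[0,0,0]]}}

```text
t: 7.53
tcp_pos: [0.5898, 0.1196, 0.0915]
tcp_rot: [1.818, 1.914, -0.572]
force: [0.0, 0.3, 0.8]
opening: 1.002
gripper_force: 0.0
```

```bash
python3 - <<'E'
from h import *
from plant import bot
s=bot.observe();where(s);todo(s,-.095,.03,.09,35);carton(bot)
E
```

```text
t 7.53 board xyz -0.103 0.0267 0.0915 F xb,yb,z -0.27 0.04 0.82 open 1.0021348811815765
shift [0.0037, -0.0079, -0.0015] rot [-0.02, 0.06, -0.07] q [0.49, 0.71, 0.25, 1.4, -0.55, 2.09]
carton z 0.1257 board xy [[-0.0903, -0.03], [0.0002, -0.0301], [0.0003, 0.09], [-0.0902, 0.0902]] angle -0.11
```

Request:
{"method": "drive_tool", "body": {"fingers": [1,1,1,1,1], "linear": [[0.001,-0.004,0],[0.002,-0.008,0],[0.003,-0.012,0],[0.004,-0.016,0],[0.004,-0.02,0]], "delta_rot": [[0,0,0],[0,0,0],[0,0,0],[0,0,0],[0,0,0]]}}

```text
t: 8.0
tcp_pos: [0.5934, 0.098, 0.0894]
tcp_rot: [1.819, 1.914, -0.574]
force: [0.0, -0.8, 0.2]
opening: 1.004
gripper_force: 0.0
```

Request:
{"method": "drive_tool", "body": {"fingers": [1,1,1,1,1], "linear": [[0,-0.002,0],[0,-0.004,0],[0,-0.006,0.001],[0,-0.008,0.002],[0.0005,-0.01,0.003]], "delta_rot": [[0,0,0],[0,0,0],[0,0,0],[0,0,0],[0,0,0]]}}

```text
t: 8.42
tcp_pos: [0.5941, 0.0889, 0.0933]
tcp_rot: [1.819, 1.915, -0.572]
force: [-0.3, 2.2, 1.3]
opening: 0.996
gripper_force: 1.5
```

```bash
python3 - <<'E'
from h import *
from plant import bot
s=bot.observe();where(s);carton(bot,.11,.16)
E
```

```text
t 8.42 board xyz -0.0722 0.0295 0.0933 F xb,yb,z -2.19 -0.19 1.32 open 0.996446220363197
carton z 0.1279 board xy [[-0.107, -0.0298], [0.0056, -0.03], [0.0058, 0.0902], [-0.1069, 0.0904]] angle -0.1
```

It has begun to tip, at about 2 N.

Request:
{"method": "drive_tool", "body": {"fingers": [1,1,1,1,1], "linear": [[0,-0.003,0.001],[0,-0.006,0.002],[0.0005,-0.009,0.004],[0.0005,-0.012,0.005],[0.001,-0.015,0.006]], "delta_rot": [[0,0,0],[0,0,0],[0,0,0],[0,0,0],[0,0,0]]}}

```text
t: 8.88
tcp_pos: [0.5951, 0.0734, 0.0993]
tcp_rot: [1.819, 1.914, -0.573]
force: [-0.7, 1.9, 2.8]
opening: 1.0
gripper_force: 1.4
```

Request:
{"method": "drive_tool", "body": {"fingers": [1,1,1,1,1], "linear": [[0,-0.003,0.001],[0,-0.006,0.002],[0.0005,-0.009,0.003],[0.0005,-0.012,0.004],[0.001,-0.015,0.005]], "delta_rot": [[0,0,0],[0,0,0],[0,0,0],[0,0,0],[0,0,0]]}}

```text
t: 9.3
tcp_pos: [0.5961, 0.0584, 0.1041]
tcp_rot: [1.819, 1.914, -0.573]
force: [-0.6, 1.5, 1.3]
opening: 1.0
gripper_force: 1.1
```

```bash
python3 - <<'E'
from h import *
from plant import bot
s=bot.observe();where(s);carton(bot,.06,.2)
d=bot.get_image("scene");cv2.imwrite("pics/s2.png",cv2.resize(d["img"][90:310,150:430,::-1],None,fx=2.5,fy=2.5))
E
```

```text
t 9.3 board xyz -0.0416 0.0299 0.1041 F xb,yb,z -1.49 -0.55 1.29 open 1.0003301183002258
carton z 0.0822 board xy [[-0.1704, 0.1509], [-0.1194, 0.1528], [-0.1198, 0.1624], [-0.1707, 0.1604]] angle 2.17
carton z 0.1358 board xy [[-0.1101, -0.043], [0.0318, -0.0495], [0.0386, 0.0965], [-0.1033, 0.1029]] angle -2.61
carton z 0.1751 board xy [[-0.1003, -0.223], [-0.077, -0.1325], [-0.1754, -0.1072], [-0.1987, -0.1978]] angle -14.43
```

View pics/s2.png

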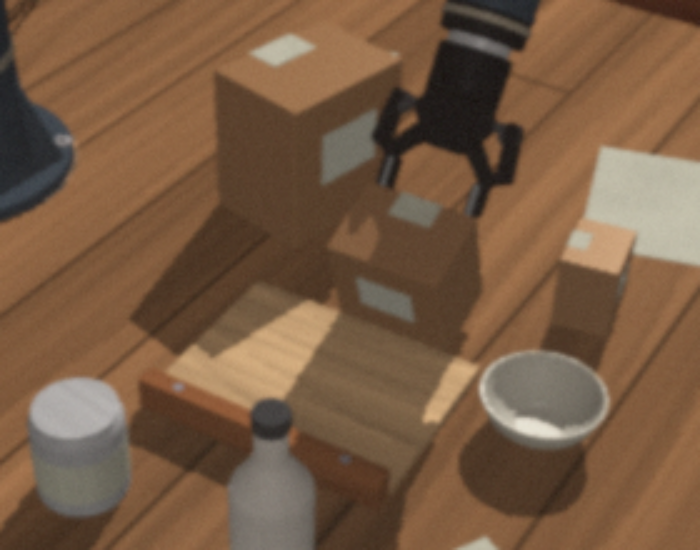

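The carton leans about 18° over the board edge and is square; the bowl, tin and flask haven't moved. I'll keep pushing.

Request:
{"method": "drive_tool", "body": {"fingers": [1,1,1,1,1], "linear": [[0,-0.003,0.001],[0,-0.006,0.002],[0.0005,-0.009,0.003],[0.0005,-0.012,0.004],[0.001,-0.015,0.005]], "delta_rot": [[0,0,0],[0,0,0],[0,0,0],[0,0,0],[0,0,0]]}}

```text
t: 9.82
tcp_pos: [0.597, 0.0434, 0.1091]
tcp_rot: [1.819, 1.914, -0.573]
force: [0.9, -0.4, 0.6]
opening: 0.999
gripper_force: 0.4
```

Request:
{"method": "drive_tool", "body": {"fingers": [1,1,1,1,1], "linear": [[0,-0.003,0.001],[0,-0.006,0.002],[0.0005,-0.009,0.003],[0.0005,-0.012,0.004],[0.001,-0.015,0.005]], "delta_rot": [[0,0,0],[0,0,0],[0,0,0],[0,0,0],[0,0,0]]}}

```text
t: 10.23
tcp_pos: [0.5981, 0.0284, 0.1142]
tcp_rot: [1.819, 1.914, -0.573]
force: [-0.1, 0.3, -0.7]
opening: 1.0
gripper_force: 0.2
```

```bash
python3 - <<'E'
from h import *
from plant import bot
s=bot.observe();where(s);d=carton(bot,.06,.2);P=pts(d)-E0
for v in (195,205): print([(P[v,u]@XB).round(3).tolist() and ((P[v,u]@XB).round(3),P[v,u,2].round(3)) for u in range(200,310,8)])
E
```

```text
t 10.23 board xyz -0.0116 0.0304 0.1142 F xb,yb,z -0.31 -0.11 -0.67 open 1.0003338287465675
carton z 0.0839 board xy [[-0.1702, 0.1507], [-0.1422, 0.1511], [-0.1424, 0.1607], [-0.1703, 0.1604]] angle 0.8
carton z 0.1336 board xy [[-0.0774, -0.0426], [0.0558, -0.0466], [0.06, 0.0985], [-0.0731, 0.1024]] angle -1.69
carton z 0.175 board xy [[-0.1004, -0.2233], [-0.0768, -0.1327], [-0.1762, -0.1067], [-0.1998, -0.1975]] angle -14.6
[(np.float64(-0.07), np.float64(0.224)), (np.float64(-0.057), np.float64(0.195)), (np.float64(-0.048), np.float64(0.103)), (np.float64(-0.026), np.float64(0.143)), (np.float64(-0.007), np.float64(0.15)), (np.float64(0.01), np.float64(0.135)), (np.float64(0.028), np.float64(0.128)), (np.float64(0.046), np.float64(0.113)), (np.float64(0.065), np.float64(0.008)), (np.float64(0.085), np.float64(0.014)), (np.float64(0.105), np.float64(0.013)), (np.float64(0.126), np.float64(0.009)), (np.float64(0.146), np.float64(0.014)), (np.float64(0.166), np.float64(0.013))]
[(np.float64(-0.072), np.float64(0.215)), (np.float64(-0.056), np.float64(0.208)), (np.float64(-0.049), np.float64(0.105)), (np.float64(-0.027), np.float64(0.14)), (np.float64(-0.009), np.float64(0.147)), (np.float64(0.009), np.float64(0.138)), (np.float64(0.027), np.float64(0.13)), (np.float64(0.045), np.float64(0.115)), (np.float64(0.064), np.float64(0.014)), (np.float64(0.084), np.float64(0.01)), (np.float64(0.104), np.float64(0.015)), (np.float64(0.124), np.float64(0.018)), (np.float64(0.144), np.float64(0.02)), (np.float64(0.165), np.float64(0.014))]
```

Request:
{"method": "drive_tool", "body": {"fingers": [1,1,1,1,1], "linear": [[0,-0.003,0.001],[0,-0.006,0.002],[0.0005,-0.009,0.003],[0.0005,-0.012,0.004],[0.001,-0.015,0.005]], "delta_rot": [[0,0,0],[0,0,0],[0,0,0],[0,0,0],[0,0,0]]}}

```text
t: 10.7
tcp_pos: [0.5991, 0.0134, 0.1192]
tcp_rot: [1.819, 1.914, -0.573]
force: [0.2, -0.3, 0.3]
opening: 1.003
gripper_force: 0.0
```

```bash
python3 - <<'E'
from h import *
from plant import bot
s=bot.observe();where(s);d=bot.get_image("top");P=pts(d)-E0
for v in (195,): print([((P[v,u]@XB).round(3),P[v,u,2].round(3)) for u in range(200,310,8)])
E
```

```text
t 10.7 board xyz 0.0034 0.0306 0.1192 F xb,yb,z 0.35 0.15 0.31 open 1.0027395175266753
[(np.float64(-0.064), np.float64(0.274)), (np.float64(-0.053), np.float64(0.233)), (np.float64(-0.048), np.float64(0.102)), (np.float64(-0.027), np.float64(0.126)), (np.float64(-0.007), np.float64(0.151)), (np.float64(0.01), np.float64(0.145)), (np.float64(0.028), np.float64(0.129)), (np.float64(0.046), np.float64(0.113)), (np.float64(0.065), np.float64(0.102)), (np.float64(0.085), np.float64(0.013)), (np.float64(0.105), np.float64(0.012)), (np.float64(0.126), np.float64(0.009)), (np.float64(0.146), np.float64(0.014)), (np.float64(0.166), np.float64(0.011))]
```

Request:
{"method": "drive_tool", "body": {"fingers": [1,1,1], "linear": [[0,0,0.005],[0,0,0.01],[0,0,0.01]], "delta_rot": [[0,0,0],[0,0,0],[0,0,0]]}}

```text
t: 11.0
tcp_pos: [0.5996, 0.014, 0.1303]
tcp_rot: [1.819, 1.914, -0.571]
force: [-0.0, 0.0, -0.0]
opening: 0.998
gripper_force: 0.0
```

```bash
python3 - <<'E'
from h import *
from plant import bot
s=bot.observe();where(s);d=bot.get_image("top");P=pts(d)-E0
for v in (195,): print([((P[v,u]@XB).round(3),P[v,u,2].round(3)) for u in range(200,310,8)])
E
```

```text
t 11.0 board xyz 0.0029 0.0312 0.1303 F xb,yb,z -0.03 -0.02 -0.03 open 0.997755906243811
[(np.float64(-0.063), np.float64(0.282)), (np.float64(-0.052), np.float64(0.24)), (np.float64(-0.048), np.float64(0.099)), (np.float64(-0.027), np.float64(0.128)), (np.float64(-0.007), np.float64(0.152)), (np.float64(0.01), np.float64(0.147)), (np.float64(0.028), np.float64(0.128)), (np.float64(0.046), np.float64(0.113)), (np.float64(0.065), np.float64(0.101)), (np.float64(0.085), np.float64(0.011)), (np.float64(0.105), np.float64(0.015)), (np.float64(0.125), np.float64(0.011)), (np.float64(0.146), np.float64(0.01)), (np.float64(0.166), np.float64(0.007))]
```

It is resting at about 42°, so it needs a little more push.

Request:
{"method": "drive_tool", "body": {"fingers": [1,1,1,1,1], "linear": [[0,-0.002,-0.004],[0,-0.004,-0.008],[0.0005,-0.007,-0.008],[0.0005,-0.01,-0.008],[0.001,-0.013,-0.008]], "delta_rot": [[0,0,0],[0,0,0],[0,0,0],[0,0,0],[0,0,0]]}}

```text
t: 11.47
tcp_pos: [0.6, 0.0003, 0.1209]
tcp_rot: [1.819, 1.914, -0.573]
force: [1.1, 0.1, 0.1]
opening: 1.0
gripper_force: 0.0
```

```bash
python3 - <<'E'
from h import *
from plant import bot
s=bot.observe();where(s);d=bot.get_image("top");P=pts(d)-E0
for v in (195,): print([((P[v,u]@XB).round(3),P[v,u,2].round(3)) for u in range(200,310,8)])
E
```

```text
t 11.47 board xyz 0.0166 0.0309 0.1209 F xb,yb,z -0.05 1.13 0.07 open 1.0004618551673945
[(np.float64(-0.062), np.float64(0.287)), (np.float64(-0.049), np.float64(0.267)), (np.float64(-0.036), np.float64(0.227)), (np.float64(-0.03), np.float64(0.1)), (np.float64(-0.01), np.float64(0.111)), (np.float64(0.009), np.float64(0.122)), (np.float64(0.028), np.float64(0.126)), (np.float64(0.047), np.float64(0.136)), (np.float64(0.065), np.float64(0.106)), (np.float64(0.084), np.float64(0.072)), (np.float64(0.105), np.float64(0.012)), (np.float64(0.125), np.float64(0.017)), (np.float64(0.146), np.float64(0.014)), (np.float64(0.166), np.float64(0.015))]
```

Request:
{"method": "drive_tool", "body": {"fingers": [1,1,1,1,1], "linear": [[0,0,0.005],[0,0.005,0.02],[0,0.015,0.035],[0,0.03,0.05],[0,0.05,0.05]], "delta_rot": [[0,0,0],[0,0,0],[0,0,0],[0,0,0],[0,0,0]]}}

```text
t: 11.93
tcp_pos: [0.601, 0.0508, 0.1747]
tcp_rot: [1.821, 1.911, -0.568]
force: [0.3, -0.7, 0.0]
opening: 1.002
gripper_force: 0.0
```

```bash
python3 - <<'E'
from h import *
from plant import bot
s=bot.observe();where(s);d=carton(bot,.085,.12);P=pts(d)-E0
for v in (195,): print([((P[v,u]@XB).round(3),P[v,u,2].round(3)) for u in range(200,310,8)])
E
```

```text
t 11.93 board xyz -0.0338 0.0345 0.1747 F xb,yb,z 0.69 0.24 0.05 open 1.0016270132403526
carton z 0.1028 board xy [[-0.0407, -0.0299], [0.085, -0.0298], [0.085, 0.0906], [-0.0407, 0.0907]] angle 0.02
[(np.float64(-0.098), np.float64(0.003)), (np.float64(-0.078), np.float64(0.001)), (np.float64(-0.057), np.float64(0.007)), (np.float64(-0.029), np.float64(0.103)), (np.float64(-0.011), np.float64(0.101)), (np.float64(0.008), np.float64(0.101)), (np.float64(0.027), np.float64(0.102)), (np.float64(0.046), np.float64(0.101)), (np.float64(0.065), np.float64(0.105)), (np.float64(0.084), np.float64(0.104)), (np.float64(0.105), np.float64(0.011)), (np.float64(0.126), np.float64(0.006)), (np.float64(0.146), np.float64(0.013)), (np.float64(0.166), np.float64(0.014))]
```

It lies flat and square, foot end at -41 mm, with 105 mm to go. I'll back off, lower the tool, and push the foot end.

Request:
{"method": "drive_tool", "body": {"fingers": [1,1,1,1,1], "linear": [[-0.002,0.025,0],[-0.005,0.045,-0.02],[-0.007,0.045,-0.06],[-0.007,0.045,-0.1],[-0.007,0.045,-0.125]], "delta_rot": [[0,0,0],[0,0,0],[0,0,0],[0,0,0],[0,0,0]]}}

```text
t: 12.4
tcp_pos: [0.5919, 0.0958, 0.0428]
tcp_rot: [1.818, 1.916, -0.575]
force: [-1.2, -0.4, -0.3]
opening: 1.001
gripper_force: 0.0
```

```bash
python3 - <<'E'
from h import *
from plant import bot
s=bot.observe();where(s);todo(s,-.035,.03,.05,35);carton(bot,.085,.12)
E
```

```text
t 12.4 board xyz -0.0792 0.0276 0.0428 F xb,yb,z 0.29 -1.23 -0.34 open 1.0007802965563797
shift [0.0046, -0.0441, 0.0072] rot [0.02, -0.12, -0.08] q [0.46, 0.72, 0.15, 1.27, -0.55, 2.05]
carton z 0.1027 board xy [[-0.0406, -0.0299], [0.0851, -0.0298], [0.0851, 0.0902], [-0.0406, 0.0902]] angle 0.02
carton z 0.108 board xy [[-0.098, 0.0681], [-0.0961, 0.0897], [-0.138, 0.0935], [-0.1399, 0.0719]] angle -5.02
carton z 0.1064 board xy [[-0.1403, -0.0333], [-0.0974, -0.0305], [-0.0984, -0.0145], [-0.1412, -0.0172]] angle 3.65
```

Request:
{"method": "drive_tool", "body": {"fingers": [1,1,1,1,1], "linear": [[0.001,-0.008,0],[0.002,-0.016,0],[0.003,-0.024,0],[0.004,-0.032,0],[0.005,-0.04,0]], "delta_rot": [[0,0,0],[0,0,0],[0,0,0],[0,0,0],[0,0,0]]}}

```text
t: 12.87
tcp_pos: [0.599, 0.0548, 0.0477]
tcp_rot: [1.82, 1.913, -0.57]
force: [0.3, -0.0, -0.3]
opening: 0.998
gripper_force: 0.0
```

Request:
{"method": "drive_tool", "body": {"fingers": [1,1,1,1,1], "linear": [[0,-0.003,0],[0,-0.006,0],[0.0005,-0.009,0],[0.0005,-0.012,0],[0.001,-0.015,0]], "delta_rot": [[0,0,0],[0,0,0],[0,0,0],[0,0,0],[0,0,0]]}}

```text
t: 13.28
tcp_pos: [0.5991, 0.0408, 0.0461]
tcp_rot: [1.819, 1.915, -0.572]
force: [-1.5, 1.2, 0.9]
opening: 1.0
gripper_force: 0.7
```

Request:
{"method": "drive_tool", "body": {"fingers": [1,1,1,1,1], "linear": [[0,-0.004,0],[0.0005,-0.008,0],[0.0005,-0.012,0],[0.001,-0.016,0],[0.001,-0.02,0]], "delta_rot": [[0,0,0],[0,0,0],[0,0,0],[0,0,0],[0,0,0]]}}

```text
t: 13.7
tcp_pos: [0.6002, 0.0204, 0.046]
tcp_rot: [1.819, 1.914, -0.573]
force: [0.2, 1.1, 0.4]
opening: 1.001
gripper_force: 0.7
```

```bash
python3 - <<'E'
from h import *
from plant import bot
s=bot.observe();where(s);todo(s,-.035,.03,.05,35);carton(bot,.085,.12)
E
```

```text
t 13.7 board xyz -0.0034 0.0321 0.046 F xb,yb,z -1.07 0.29 0.41 open 1.0006477043267028
shift [-0.0037, 0.0314, 0.004] rot [-0.02, 0.02, -0.03] q [0.34, 0.65, 0.04, 1.15, -0.58, 1.92]
carton z 0.1003 board xy [[-0.0457, 0.073], [-0.0206, 0.074], [-0.0214, 0.0944], [-0.0464, 0.0935]] angle 2.36
carton z 0.1027 board xy [[-0.0155, -0.03], [0.11, -0.0298], [0.1099, 0.0903], [-0.0157, 0.0901]] angle 0.07
```

80 mm remain.

Request:
{"method": "drive_tool", "body": {"fingers": [1,1,1,1,1], "linear": [[0,-0.004,0],[0.0005,-0.008,0],[0.0005,-0.012,0],[0.001,-0.016,0],[0.001,-0.02,0]], "delta_rot": [[0,0,0],[0,0,0],[0,0,0],[0,0,0],[0,0,0]]}}

```text
t: 14.17
tcp_pos: [0.6011, 0.0003, 0.046]
tcp_rot: [1.819, 1.914, -0.573]
force: [0.2, 1.8, -0.0]
opening: 0.998
gripper_force: 0.6
```

Request:
{"method": "drive_tool", "body": {"fingers": [1,1,1,1,1], "linear": [[0,-0.004,0],[0.0005,-0.008,0],[0.0005,-0.012,0],[0.001,-0.016,0],[0.001,-0.02,0]], "delta_rot": [[0,0,0],[0,0,0],[0,0,0],[0,0,0],[0,0,0]]}}

```text
t: 14.58
tcp_pos: [0.6022, -0.0196, 0.0461]
tcp_rot: [1.819, 1.914, -0.573]
force: [0.1, 1.3, 0.8]
opening: 1.002
gripper_force: 0.6
```

Request:
{"method": "drive_tool", "body": {"fingers": [1,1,1,1,1], "linear": [[0,-0.004,0],[0.0005,-0.008,0],[0.0005,-0.012,0],[0.001,-0.016,0],[0.001,-0.02,0]], "delta_rot": [[0,0,0],[0,0,0],[0,0,0],[0,0,0],[0,0,0]]}}

```text
t: 15.0
tcp_pos: [0.6032, -0.0396, 0.0461]
tcp_rot: [1.819, 1.914, -0.573]
force: [-0.3, 1.4, 0.6]
opening: 0.997
gripper_force: 0.6
```

Request:
{"method": "drive_tool", "body": {"fingers": [1,1,1,1,1], "linear": [[0,-0.003,0],[0,-0.006,0],[0.0005,-0.009,0],[0.0005,-0.012,0],[0.0005,-0.014,0]], "delta_rot": [[0,0,0],[0,0,0],[0,0,0],[0,0,0],[0,0,0]]}}

```text
t: 15.42
tcp_pos: [0.6036, -0.0536, 0.0461]
tcp_rot: [1.819, 1.914, -0.573]
force: [-0.3, 1.6, -0.7]
opening: 1.002
gripper_force: 0.6
```

```bash
python3 - <<'E'
from h import *
from plant import bot
s=bot.observe();where(s);carton(bot,.085,.12)
E
```

```text
t 15.42 board xyz 0.0706 0.0318 0.0461 F xb,yb,z -1.57 -0.25 -0.65 open 1.0015969093080026
carton z 0.1026 board xy [[0.0586, -0.03], [0.1841, -0.0301], [0.1842, 0.0906], [0.0586, 0.0907]] angle -0.06
carton z 0.1018 board xy [[0.0279, -0.0296], [0.0544, -0.0289], [0.0539, -0.0126], [0.0275, -0.0134]] angle 1.65
```

Six mm left, so I'll creep.

Request:
{"method": "drive_tool", "body": {"fingers": [1,1,1,1], "linear": [[0,-0.001,0],[0,-0.002,0],[0,-0.003,0],[0,-0.004,0]], "delta_rot": [[0,0,0],[0,0,0],[0,0,0],[0,0,0]]}}

```text
t: 15.8
tcp_pos: [0.6037, -0.0572, 0.0461]
tcp_rot: [1.819, 1.914, -0.573]
force: [-0.6, 1.9, 0.1]
opening: 1.0
gripper_force: 0.7
```

Request:
{"method": "drive_tool", "body": {"fingers": [1,1], "linear": [[0,-0.0005,0],[0,-0.0005,0]], "delta_rot": [[0,0,0],[0,0,0]]}}

```text
t: 15.97
tcp_pos: [0.6036, -0.0578, 0.0461]
tcp_rot: [1.819, 1.914, -0.573]
force: [0.2, 0.1, -0.6]
opening: 1.004
gripper_force: 0.3
```

Request:
{"method": "drive_tool", "body": {"fingers": [1,1], "linear": [[0,-0.0005,0],[0,-0.0005,0]], "delta_rot": [[0,0,0],[0,0,0]]}}

```text
t: 16.13
tcp_pos: [0.6036, -0.0583, 0.0461]
tcp_rot: [1.819, 1.914, -0.573]
force: [-0.6, 1.5, 0.7]
opening: 1.006
gripper_force: 0.5
```

Request:
{"method": "drive_tool", "body": {"fingers": [1,1], "linear": [[0,-0.0005,0],[0,-0.0005,0]], "delta_rot": [[0,0,0],[0,0,0]]}}

```text
t: 16.3
tcp_pos: [0.6036, -0.0588, 0.0461]
tcp_rot: [1.819, 1.914, -0.573]
force: [0.1, 1.6, 0.3]
opening: 1.0
gripper_force: 0.6
```

Request:
{"method": "drive_tool", "body": {"fingers": [1,1], "linear": [[0,-0.0005,0],[0,-0.0005,0]], "delta_rot": [[0,0,0],[0,0,0]]}}

```text
t: 16.47
tcp_pos: [0.6036, -0.0593, 0.0461]
tcp_rot: [1.819, 1.914, -0.573]
force: [0.9, 1.3, 0.6]
opening: 1.003
gripper_force: 0.6
```

Request:
{"method": "drive_tool", "body": {"fingers": [1,1], "linear": [[0,-0.0005,0],[0,-0.0005,0]], "delta_rot": [[0,0,0],[0,0,0]]}}

```text
t: 16.63
tcp_pos: [0.6036, -0.0598, 0.0461]
tcp_rot: [1.819, 1.914, -0.573]
force: [0.1, 1.6, 0.4]
opening: 1.001
gripper_force: 0.6
```

Request:
{"method": "drive_tool", "body": {"fingers": [1,1], "linear": [[0,-0.0005,0],[0,-0.0005,0]], "delta_rot": [[0,0,0],[0,0,0]]}}

```text
t: 16.8
tcp_pos: [0.6036, -0.0602, 0.046]
tcp_rot: [1.819, 1.914, -0.573]
force: [-0.0, 2.0, 1.2]
opening: 1.002
gripper_force: 0.9
```

Request:
{"method": "drive_tool", "body": {"fingers": [1,1,1], "linear": [[0,-0.0005,0],[0,-0.0005,0],[0,-0.0005,0]], "delta_rot": [[0,0,0],[0,0,0],[0,0,0]]}}

```text
t: 17.05
tcp_pos: [0.6036, -0.0604, 0.046]
tcp_rot: [1.819, 1.915, -0.572]
force: [-1.6, 5.7, 1.3]
opening: 0.999
gripper_force: 2.7
```

Request:
{"method": "drive_tool", "body": {"fingers": [1,1,1,1,1], "linear": [[0,-0.0002,0],[0,-0.0002,0],[0,-0.0002,0],[0,-0.0002,0],[0,-0.0002,0]], "delta_rot": [[0,0,0],[0,0,0],[0,0,0],[0,0,0],[0,0,0]]}}

```text
t: 17.47
tcp_pos: [0.6036, -0.0604, 0.046]
tcp_rot: [1.819, 1.915, -0.572]
force: [-2.3, 6.9, 2.5]
opening: 1.002
gripper_force: 3.5
```

Request:
{"method": "drive_tool", "body": {"fingers": [1,1,1,1,1], "linear": [[0,0.001,0],[0,0.004,0],[-0.001,0.015,0],[-0.002,0.04,0],[-0.004,0.07,0.02]], "delta_rot": [[0,0,0],[0,0,0],[0,0,0],[0,0,0],[0,0,0]]}}

```text
t: 17.88
tcp_pos: [0.5974, 0.0087, 0.0635]
tcp_rot: [1.821, 1.914, -0.579]
force: [0.4, 0.3, -1.3]
opening: 1.003
gripper_force: 0.0
```

```bash
python3 - <<'E'
from h import *
from plant import bot
s=bot.observe();where(s);carton(bot,.085,.12)
d=bot.get_image("scene");cv2.imwrite("pics/s3.png",cv2.resize(d["img"][90:350,150:430,::-1],None,fx=2.3,fy=2.3))
E
```

```text
t 17.88 board xyz 0.008 0.0288 0.0635 F xb,yb,z -0.26 0.46 -1.29 open 1.0030995806940806
carton z 0.1026 board xy [[0.0652, -0.0304], [0.1906, -0.0304], [0.1905, 0.0903], [0.0651, 0.0901]] angle 0.03
```

View pics/s3.png

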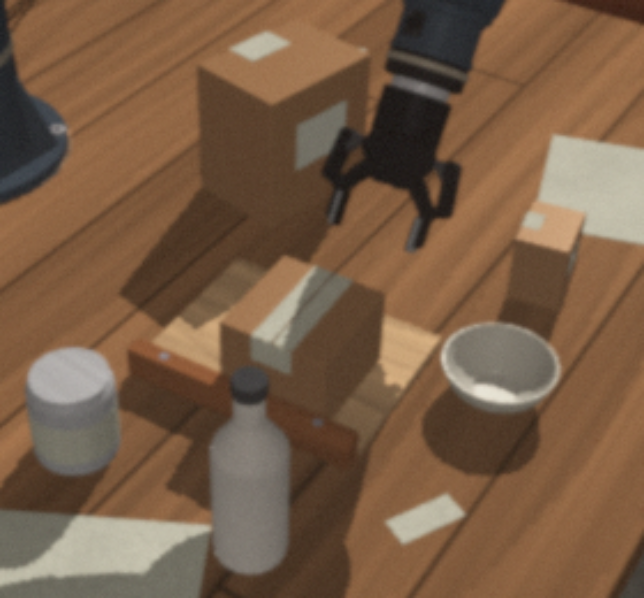

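The carton lies tape-up against the cleat (around (300,330) in the crop), square to it. The gripper is clear and the bowl, tin and flask stand where they were.

```bash
python3 -c "
from plant import bot
print(bot.hand_in())"
```

```text
the job is handed in; nothing more can be done
None
```

The job is handed in: by the camera the carton lies tape-up, touching the cleat and square to it within about 0.1°. It was pressed home at about 7 N on the tool and then released, and the tin, flask and bowl stand where they were. The hand-in returned no verdict.

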